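Unload the ultrasonic cleaner

TASK

The cleaning run is over and the bath is drained: take the lid off the ultrasonic cleaner by its knob and, without dropping it, lean it against an outside wall of the cleaner with its lower edge on the table and its knob outwards. Then lift the wire basket with the three specimen mounts out of the tank by its blue grip and finish while holding it level and still above the middle of the tank, its floor 3 to 10 cm over the rim, with all mounts in it and nothing else carrying it. Leave the things lying round the cleaner where they are.

Things in the scene. Friction and masses are not known exactly. Their poses are not given: they have to be found in the camera images.
- cleaner: White ultrasonic cleaner, fixed; box 130 (its x) by 190 mm (its y), grey deck at z 135 mm, black panel on its -x side, plain vertical outside walls. Origin: centre of its underside, on the table; z up. Open tank: mouth 88 x 150 mm, steel lip 5 mm wide up to z 139 mm, floor at z 55 mm. Beside its -y end wall (robot's right) the table is clear for about 16 cm
- lid: Loose stainless lid, an upturned pan 110 mm (x) by 172 mm (y), 20 mm high, open below, skirt 2 mm thick, 0.2 kg. It stands on the cleaner's deck round the tank lip with 4 mm play, long sides alike. Origin: centre of its underside (plane of the skirt's lower edge), z out of its top; flat top at z 20 mm
- lid_knob (a point): Point on the axis of the lid's round black knob, 22 mm above the lid's top (lid frame 0, 0, 42 mm); the knob is 26 mm in diameter and 26 mm high, at the centre of the lid, fixed
- basket: Loose steel wire basket 80 mm (x) by 140 mm (y) by 50 mm high, about 0.16 kg empty, under the lid at first; it hangs in the tank by four lugs lying on the lip at its ends (4 to 5 mm play all round, 34 mm above the tank floor). Origin: centre of its underside, z up. Floor 3 mm thick; low wire dividers (top at z 18 mm) make four pockets
- basket_grip (a point): Centre of the blue plastic grip bar on the basket's fixed bail: a bar 54 mm long along the basket's x, 12 mm thick along its y, 13 mm high, at basket z 49 to 62 mm, above the basket's centre. Free space on both of its y sides, down to the dividers
- mount_1: Black specimen mount, disc 30 mm dia x 15 mm, loose in one pocket of the basket; origin at the centre of its underside
- mount_3: Red specimen mount, disc 30 mm dia x 14 mm, loose in another pocket of the basket; origin at the centre of its underside
- mount_5: Green specimen mount, disc 30 mm dia x 13 mm, loose in another pocket of the basket; origin at the centre of its underside
- hardness_block: Bystander: round steel reference block 60 mm dia x 16 mm on the table to the right
- petri_dish: Bystander: clear lidded dish 62 mm dia x 14 mm on the table behind the cleaner
- objective_can_1: Bystander: black screw-lid can 36 mm dia x 62 mm standing on the table to the left
- mount_6: Bystander: large black specimen mount 40 mm dia x 18 mm on the table in front of the cleaner, to the left
There are look-alikes about, which are no part of the job. There is more than one size of the cleaner; the job needs the larger.

How it is judged:
On the way, in this order (a step that is already met when the one before it is completed fails the run):
1. the lid is let go and leans at rest against a wall of the cleaner, lower edge on the table (angle between lid's own z axis and vertical between 0.35 and 1.4 rad and contact force between lid and cleaner above 0.05 N and height (world z) of lid below 0.095 m and horizontal distance between lid and cleaner above 0.07 m and linear speed of lid below 0.02 m/s and contact force between the fingers and lid below 0.05 N), for 0.3 s.
2. the basket is lifted clear of the tank (z of basket in the frame of cleaner above 0.159 m and contact force between basket and cleaner below 0.05 N), for 0.2 s.
At the end, for the whole second after the job is handed in: Lid leans free (20 to 80 deg) on an outside wall of the cleaner, lower edge on the table; basket held by the fingers, floor 20 to 110 mm above the lip, within 30 mm of the tank's centre, tilt under 5 deg, at rest, touching neither cleaner nor lid, with all three mounts in it (all of step 2 and angle between lid's own z axis and vertical between 0.35 and 1.4 rad and contact force between lid and cleaner above 0.05 N and height (world z) of lid below 0.095 m and horizontal distance between lid and cleaner above 0.07 m and contact force between each of the arm, basket and lid below 0.05 N and z of basket in the frame of cleaner below 0.249 m and horizontal distance between basket and cleaner below 0.03 m and angle between basket's own z axis and vertical below 0.087 rad and linear speed of basket below 0.015 m/s and angular speed of basket below 0.1 rad/s and contact force between the fingers and basket above 1 N and x of mount_1 in the frame of basket between -0.037 and 0.037 m and y of mount_1 in the frame of basket between -0.067 and 0.067 m and z of mount_1 in the frame of basket between -0.002 and 0.03 m and x of mount_3 in the frame of basket between -0.037 and 0.037 m and y of mount_3 in the frame of basket between -0.067 and 0.067 m and z of mount_3 in the frame of basket between -0.002 and 0.03 m and x of mount_5 in the frame of basket between -0.037 and 0.037 m and y of mount_5 in the frame of basket between -0.067 and 0.067 m and z of mount_5 in the frame of basket between -0.002 and 0.03 m); the arm keeps its last pose, push and grip.
It fails at once if a bystander is pushed more than 15 mm (distance of any of hardness_block, petri_dish, objective_can_1, mount_6 from where it was at the start of the episode above 0.015 m).
It fails at once if the lid is dropped (falls free faster than 0.6 m/s) (linear speed of lid above 0.6 m/s and contact force between the fingers and lid below 0.01 N).
It fails at once if the basket is tipped more than 25 degrees (angle between basket's own z axis and vertical above 0.44 rad).
It also fails if it takes over 58 s, if anything falls off the work surface, if the arm or the gripper's body presses on something with over 40 N, if the wrist force passes 120 N, or if a joint passes its speed limit or range.

ROBOT

A 7-joint arm with a two-finger parallel gripper is mounted at the origin on a cart in front of the work surface, level with it; the furniture and walls round the work are solid. World frame = base frame: x ahead of the robot, y to its left, z up, the work surface at z = 0. Lengths are in m, angles in rad, forces in N, time in s.
With the tool pointing down it reaches from about 0.375 to 0.925 m from the base axis. Payload 3.1 kg.
Tool frame: the origin (TCP) lies between the finger pads; the fingertips stand 19 mm ahead of it and the grasp point (between the pads) is the TCP; z points along the fingers, y is the direction in which the jaws open and shut (so a half turn about z gives the same grasp; the last joint's range is limited). The gripper opens to 85 mm and grips with 20 to 120 N. Pads are 22 mm wide; open, the fingers measure 114 mm over their backs; the gripper's body (76 mm by 85 mm) begins 54 mm behind the grasp point. The pads swing forward as they close: fully open they stand 13 mm farther back than shut.
Start: joints at [-1.268, 0.383, 0.044, 1.598, -0.018, 1.161, -0.05], TCP at [0.254, 0.598, 0.25] pointing down, gripper open.
Joint ranges: [-2.61, 2.61], [-0.41, 2.15], [-1.48, 1.57], [0, 2.5], [-1.57, 4.71], [0.05, 1.97], [-2.85, 2.85]. Speed limits (rad/s): [2.79, 2.79, 3.14, 3.14, 3.14, 3.14, 3.14].

INTERFACE

Orientations are given as a unit quaternion [x, y, z, w].
In Python, from bench import move_ptp, movel, move_j, move_gripper, pause, inverse_kinematics, read_camera, camera_params, MotionError, sign_off, look_for, tip_of, read_time_s, read_qpos, read_joint_vel, read_effort, read_eef_pos, read_tcp_rot, read_ft_force, read_ft_torque, read_finger_gap gives the robot as it stands. Calls block until the motion is done:
- move_ptp(position, orientation): joint-space move of the TCP to a pose.
- movel(position, orientation=None, speed=0.15): straight line of the TCP; orientation=None keeps the orientation; speed is the mean speed in m/s.
- move_j(angles): joint-space move.
- move_gripper(opening, effort=None): finger opening in m; effort is the grip in N (None keeps the last); returns when the fingers have stopped.
- pause(seconds).
- inverse_kinematics(position, orientation): joint angles nearest the present ones, or None.
- read_camera(name): name is "scene" or "top" or "wrist"; returns the picture (480x640x3 uint8, red, green, blue); there is no depth.
- camera_params(name): a dict with "K" (3x3 intrinsics, pixels), "camera_from_world" (4x4, takes a point from world to camera coordinates). Camera axes: x right, y down, z forward; pixel columns grow to the right and rows downward; lengths in m; the calibration is good to about 2 mm. A picture is of the moment at which its call begins: read the wrist's pose just before it. camera_params takes no time and is no camera call; for the wrist camera it gives the pose at the moment of the call.
A pose or a line that the arm cannot do raises MotionError and nothing moves.
- sign_off(): hands the job in, once; it reports no verdict.
Trained networks look in the newest picture that a camera, given by its name, has taken for a name from the list of things; names that differ only in an ending like _2 or _b are one class to them, and where a whole thing is asked for, a point or a joint stands for the part that bears it (a point fixed in the world has none). Each returns a list of dicts, best first, with "confidence" (0 to 1); they miss things now and then, are a little off and sometimes report something else, mostly with a low value. They report only what shows in the picture. A call takes as long as a camera call. They do not tell look-alikes from the thing itself.
- look_for(camera, name): "at" ([column, row] in pixels, amid what is visible of it).
- tip_of(camera, name): "at" ([column, row] in pixels: a listed point, or the origin of a listed thing).
Readings, each from a call of its own:
- read_time_s(): time.
- read_qpos(): joint angles.
- read_joint_vel(): joint speeds.
- read_effort(): joint torques, N m.
- read_eef_pos(): TCP position.
- read_tcp_rot(): TCP orientation.
- read_ft_force(): force on the tool from outside, world axes, zero at the start.
- read_ft_torque(): the same for the moment, N m.
- read_finger_gap(): finger opening in m.
Only numpy, scipy, OpenCV 4.12 (cv2) and the standard library are available. Lean on these libraries where they do the work, as an engineer would, in place of code of your own. Each camera call takes 0.05 s, during which the arm holds its last target.

## Working session

There is one attempt and no reset: what is moved stays moved. The work goes in short steps, each a Python script; the robot and the scene stay as the last script left them, time stands still between calls to the robot, and variables do not carry over. Pictures are saved under pics/ and viewed, and the job is handed in when it is done.

```bash
ls; mkdir -p pics; python3 - <<'E'
from bench import *
import cv2
for n in ["scene","top","wrist"]:
    im=read_camera(n); cv2.imwrite(f"pics/a_{n}.png",im[:,:,::-1])
    p=camera_params(n); print(n,p["K"],p["camera_from_world"])
    for t in ["cleaner","lid","lid_knob","hardness_block","petri_dish","objective_can_1","mount_6"]:
        print(t,[(d["at"],round(d["confidence"],2)) for d in (tip_of if t in("lid_knob","cleaner") else look_for)(n,t)])
print(read_time_s(),read_tcp_rot())
E
```

```text
pics
scene [[527.29361595   0.         320.58905298]
 [  0.         527.29361595 243.0942709 ]
 [  0.           0.           1.        ]] [[-0.90143958 -0.43285939  0.00627942  0.53952993]
 [-0.21886351  0.44317737 -0.8693058   0.2516855 ]
 [ 0.37350428 -0.785001   -0.49423475  1.04357253]
 [ 0.          0.          0.          1.        ]]
cleaner [([357.7, 319.9], 0.86), ([305.5, 372.8], 0.78)]
lid [([336.1, 274.7], 0.96)]
lid_knob []
hardness_block []
petri_dish [([229.0, 324.0], 0.71), ([337.1, 273.1], 0.44), ([244.3, 386.6], 0.42)]
objective_can_1 [([241.2, 389.8], 0.67)]
mount_6 [([327.1, 427.0], 0.97)]
top [[452.32164538   0.         324.91621193]
 [  0.         452.32164538 247.30814967]
 [  0.           0.           1.        ]] [[ 0.02471531 -0.99968394 -0.00460173  0.01244683]
 [-0.99117838 -0.02390495 -0.1303609   0.58419711]
 [ 0.13020969  0.00778305 -0.99145593  1.16639296]
 [ 0.          0.          0.          1.        ]]
cleaner [([239.6, 277.2], 0.71)]
lid [([313.8, 283.1], 0.81)]
lid_knob [([319.0, 284.7], 0.76)]
hardness_block [([453.3, 235.1], 0.69)]
petri_dish [([262.7, 198.1], 0.83)]
objective_can_1 [([191.4, 248.4], 0.47)]
mount_6 [([193.9, 309.1], 0.63)]
wrist [[339.68418801   0.         320.9394569 ]
 [  0.         339.68418801 240.72286343]
 [  0.           0.           1.        ]] [[ 3.90022143e-01  9.20805200e-01  7.15600463e-04 -6.49422724e-01]
 [ 8.74999280e-01 -3.70862132e-01  3.11187306e-01 -4.11055584e-02]
 [ 2.86808278e-01 -1.20743790e-01 -9.50348330e-01  3.78672226e-01]
 [ 0.00000000e+00  0.00000000e+00  0.00000000e+00  1.00000000e+00]]
cleaner []
lid []
lid_knob []
hardness_block []
petri_dish []
objective_can_1 []
mount_6 [([213.7, 386.8], 0.66)]
1.2 [ 1.99039983e-01  9.79991369e-01 -2.94011282e-05 -7.75102777e-06]
```

View pics/a_scene.png

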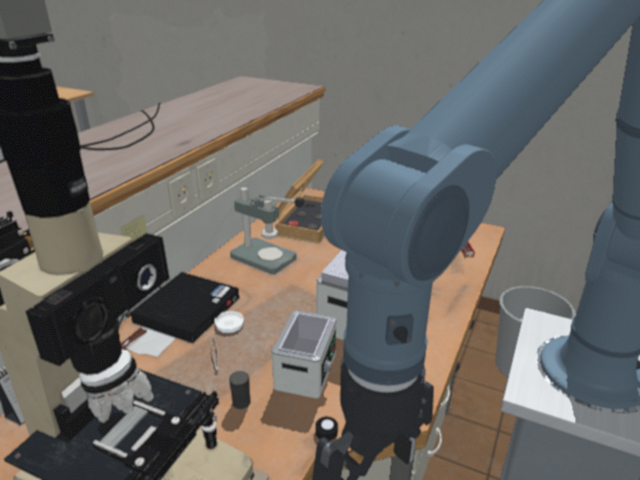

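View pics/a_top.png

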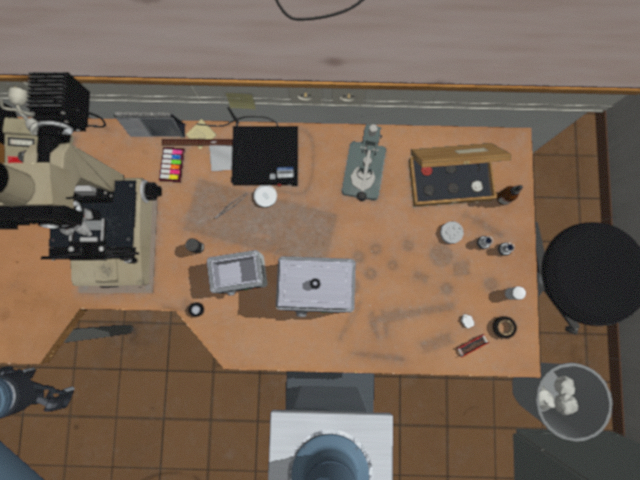

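The top view shows an open, smaller cleaner at (237,272), a look-alike, and a larger lidded one at (316,284) with its black knob at (315,283). Next I check a close crop.

```bash
cat > h.py <<'E'
import numpy as np, cv2
from bench import *
from scipy.spatial.transform import Rotation as R
def ray(cam,uv,z,p=None):
    p=p or camera_params(cam); K=np.array(p["K"]); T=np.array(p["camera_from_world"])
    d=T[:3,:3].T@np.linalg.solve(K,[uv[0],uv[1],1]); c=-T[:3,:3].T@T[:3,3]
    return c+d*(z-c[2])/d[2]
def proj(p,X):
    K=np.array(p["K"]); T=np.array(p["camera_from_world"])
    X=np.atleast_2d(X); c=X@T[:3,:3].T+T[:3,3]; q=c@K.T; return q[:,:2]/q[:,2:]
def down(yaw):  # tool z down, tool y (jaw) at angle yaw from world y about z
    # x=(c,s,0) rot; y=-( -s,c,0); z=-z
    c,s=np.cos(yaw),np.sin(yaw)
    return R.from_matrix(np.array([[c,s,0],[s,-c,0],[0,0,-1]])).as_quat()
E
python3 - <<'E'
from h import *
im=cv2.imread("pics/a_top.png")
c=im[235:335,190:390]; cv2.imwrite("pics/b.png",cv2.resize(c,None,fx=4,fy=4,interpolation=cv2.INTER_CUBIC))
for t,uv,z in [("knob",(315.5,283.5),.181),("hb",(453,233),.016),("petri",(264.5,197),.014),("can",(194,246),.03),("m6",(195,310),.018),("small",(237,272),.1)]:
    print(t,ray("top",uv,z).round(3))
E
```

```text
knob [0.48  0.045 0.181]
hb [ 0.634 -0.321  0.016]
petri [0.723 0.197 0.014]
can [0.58  0.378 0.03 ]
m6 [0.41  0.369 0.018]
small [0.508 0.245 0.1  ]
```

View pics/b.png

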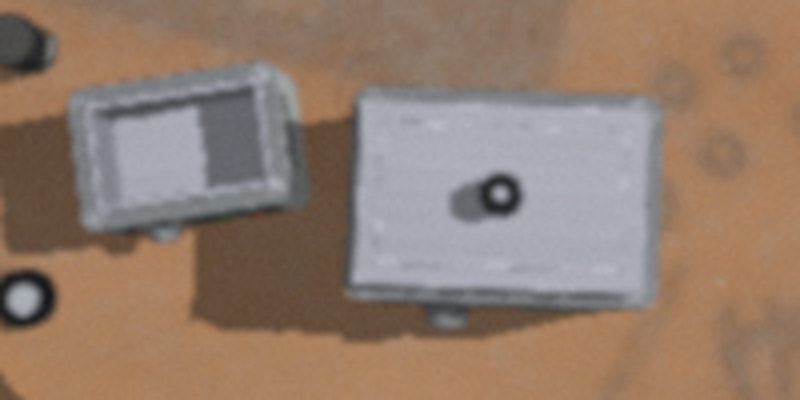

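View pics/a_wrist.png

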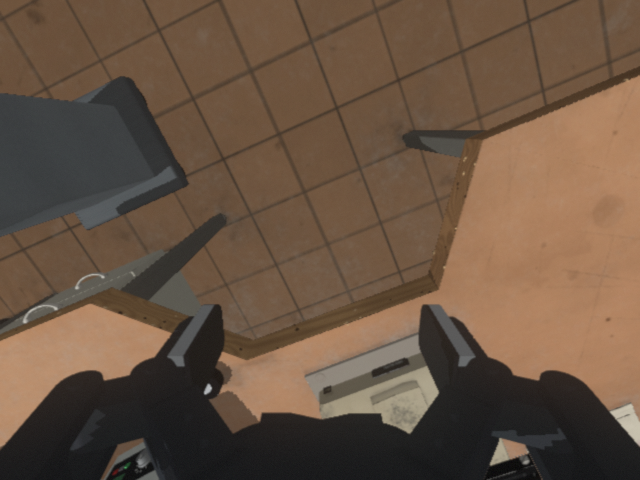

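```bash
python3 - <<'E'
from h import *
print(read_qpos())
q=inverse_kinematics([0.40,0.045,0.42],down(0)); print(q)
move_ptp([0.40,0.045,0.42],down(0))
print(read_qpos(),read_time_s())
im=read_camera("wrist"); cv2.imwrite("pics/c_wrist.png",im[:,:,::-1])
for t in ["lid_knob","lid"]: print(t,[(d["at"],round(d["confidence"],2)) for d in tip_of("wrist",t)])
np.save("pw.npy",camera_params("wrist"),allow_pickle=True)
im=read_camera("scene"); cv2.imwrite("pics/c_scene.png",im[:,:,::-1])
c=np.array([.48,.045])
for th in (60,65,70):
  for a in range(0,360,30):
    t=np.radians(th); z=np.array([0,np.sin(t),-np.cos(t)])
    x0=np.array([1,0,0]); y0=np.cross(z,x0)
    x=np.cos(np.radians(a))*x0+np.sin(np.radians(a))*y0; y=np.cross(z,x)
    q=inverse_kinematics([.48,.045-.095-.065,.097],R.from_matrix(np.c_[x,y,z]).as_quat())
    if q is not None: print(th,a,np.round(q,2))
E
```

```text
[-1.26780983  0.38290914  0.04389638  1.59791754 -0.01788219  1.16121869
 -0.04992608]
[-0.84054447 -0.28896058  0.50118558  1.91404647  0.13787227  1.48342092
 -1.93989971]
[-0.84110109 -0.28831237  0.50003236  1.91397792  0.13754008  1.48317892
 -1.93970368] 3.3417
lid_knob [([323.1, 131.8], 0.65)]
lid [([319.2, 127.8], 0.76)]
60 0 [ 0.57  0.72  0.04  1.82 -0.83  1.45 -0.47]
60 30 [ 0.22  0.79  0.48  1.84 -1.02  1.63 -0.83]
60 60 [-0.03  0.94  0.82  1.85 -1.19  1.83 -1.23]
60 90 [-0.01  0.93  0.8   1.85 -1.18  1.82 -1.76]
60 120 [ 0.02  0.91  0.76  1.85 -1.15  1.79 -2.3 ]
60 150 [-0.04  0.96  0.85  1.85 -1.2   1.85 -2.79]
60 180 [ 1.48  1.28 -1.26  1.78  0.21  1.22  1.79]
60 210 [ 1.48  1.28 -1.26  1.78  0.21  1.22  1.26]
60 240 [ 1.48  1.28 -1.26  1.78  0.21  1.22  0.74]
60 270 [ 1.48  1.28 -1.26  1.78  0.21  1.22  0.22]
60 300 [ 1.23  0.93 -0.82  1.79 -0.28  1.21  0.12]
60 330 [ 0.91  0.76 -0.39  1.8  -0.6   1.31 -0.14]
65 0 [ 0.58  0.77  0.04  1.8  -0.86  1.52 -0.44]
65 30 [ 0.24  0.85  0.48  1.81 -1.05  1.71 -0.8 ]
65 60 [ 0.03  0.97  0.77  1.82 -1.19  1.89 -1.22]
65 90 [ 0.01 
[... 351 characters left out ...]
 1.25  0.98 -0.82  1.76 -0.31  1.26  0.14]
65 330 [ 0.93  0.82 -0.39  1.78 -0.63  1.37 -0.11]
70 0 [ 0.6   0.83  0.04  1.77 -0.88  1.58 -0.42]
70 30 [ 0.25  0.9   0.48  1.79 -1.08  1.79 -0.78]
70 60 [ 0.25  0.9   0.48  1.79 -1.08  1.79 -1.3 ]
70 90 [ 0.06  1.02  0.74  1.8  -1.21  1.96 -1.73]
70 120 [ 0.08  1.    0.72  1.8  -1.2   1.94 -2.26]
70 150 [ 0.09  0.99  0.7   1.8  -1.19  1.93 -2.79]
70 180 [ 1.5   1.4  -1.26  1.73  0.16  1.3   1.82]
70 210 [ 1.5   1.4  -1.26  1.73  0.16  1.3   1.3 ]
70 240 [ 1.5   1.4  -1.26  1.73  0.16  1.3   0.78]
70 270 [ 1.5   1.4  -1.26  1.73  0.16  1.3   0.25]
70 300 [ 1.26  1.04 -0.82  1.74 -0.33  1.3   0.16]
70 330 [ 0.94  0.87 -0.39  1.75 -0.65  1.43 -0.09]
```

View pics/c_wrist.png

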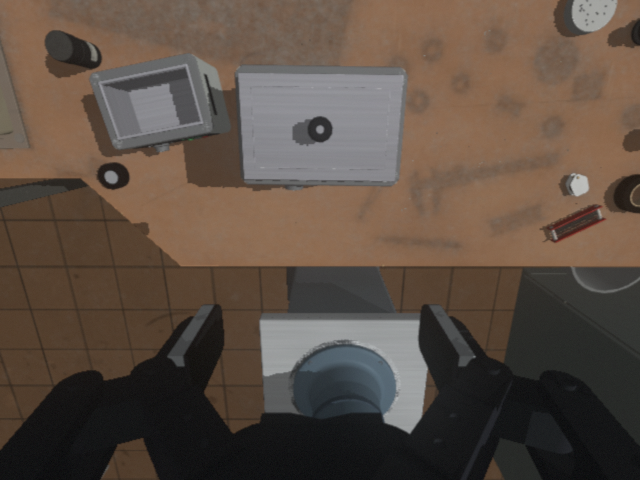

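View pics/c_scene.png

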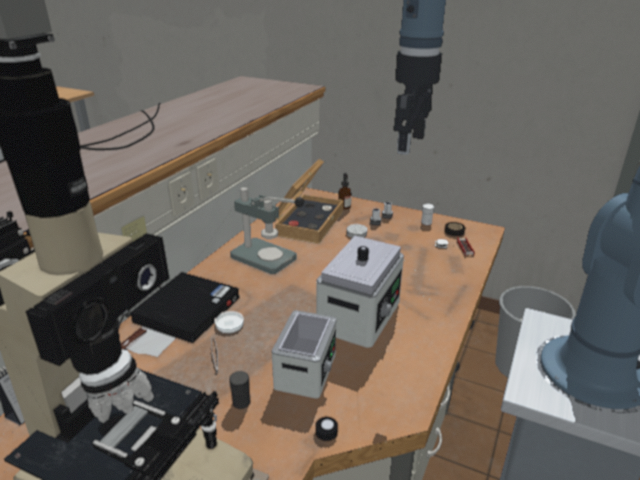

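```bash
python3 - <<'E'
from h import *
p=np.load("pw.npy",allow_pickle=True).item()
im=cv2.imread("pics/c_wrist.png")
cv2.imwrite("pics/c_crop.png",cv2.resize(im[50:200,220:420],None,fx=4,fy=4,interpolation=cv2.INTER_CUBIC))
for kz in (.181,): print("knobtop",ray("w",(320,129),kz,p))
print(ray("w",(323.1,131.8),.177,p))
from scipy.optimize import least_squares
# model outline of lid top: z .155, corners
def pts(x,y,a,hx,hy,z):
    c=np.array([[-hx,-hy],[-hx,hy],[hx,hy],[hx,-hy]]);r=np.array([[np.cos(a),-np.sin(a)],[np.sin(a),np.cos(a)]])
    return np.c_[c@r.T+[x,y],np.full(4,z)]
g=proj(p,pts(.48,.045,0,.055,.086,.155)); print(g)
E
```

```text
knobtop [0.48108461 0.04567274 0.181     ]
[0.47837244 0.04250231 0.177     ]
[[396.33867234 181.18263757]
 [244.84491912 180.92845019]
 [237.63540547  74.05554292]
 [403.84060993  74.37499214]]
```

View pics/c_crop.png

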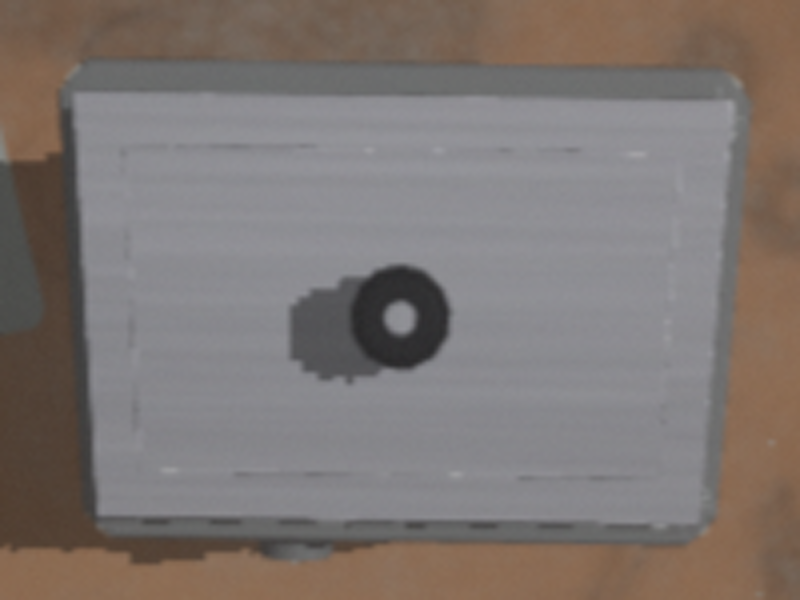

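```bash
python3 - <<'E'
from h import *
p=np.load("pw.npy",allow_pickle=True).item()
f=lambda c,z:np.array([ray("w",(u/4+220-.4,v/4+50-.4),z,p) for u,v in c])
L=f([(75,93),(735,100),(703,523),(97,517)],.155); print(L.round(4),L.mean(0))
print("size",np.linalg.norm(L-np.roll(L,-1,0),axis=1), "yaws",np.arctan2(L[1,0]-L[0,0],-(L[1,1]-L[0,1])), np.arctan2(L[2,0]-L[3,0],-(L[2,1]-L[3,1])))
# deck edges: far edge mid top, near edge, left, right
C=f([(150,61),(680,70),(150,535),(650,542),(62,100),(90,510),(748,110),(713,510)],.135);print(C.round(4))
E
```

```text
[[ 0.5361  0.1302  0.155 ]
 [ 0.5348 -0.0405  0.155 ]
 [ 0.4259 -0.0398  0.155 ]
 [ 0.4273  0.132   0.155 ]] [0.48104956 0.04545639 0.155     ]
size [0.17069107 0.10885202 0.17178581 0.10880501] yaws -0.007870413645552934 -0.008166764859224518
[[ 0.5469  0.1138  0.135 ]
 [ 0.5449 -0.0295  0.135 ]
 [ 0.4193  0.121   0.135 ]
 [ 0.4174 -0.0287  0.135 ]
 [ 0.5373  0.1382  0.135 ]
 [ 0.4267  0.1384  0.135 ]
 [ 0.5351 -0.0486  0.135 ]
 [ 0.427  -0.0469  0.135 ]]
```

```bash
python3 - <<'E'
from h import *
q=down(-0.008)
move_gripper(0.06,80)
move_ptp([.481,.0455,.24],q)
movel([.481,.0455,.179],speed=.12)
f0=read_ft_force(); print("f",f0)
move_gripper(0.0,80); print("gap",read_finger_gap(),read_ft_force(),read_eef_pos(),read_time_s())
im=read_camera("wrist"); cv2.imwrite("pics/d_wrist.png",im[:,:,::-1])
movel([.481,.0455,.30],speed=.15)
print("gap",read_finger_gap(),read_ft_force(),read_time_s(),np.round(read_qpos(),2))
im=read_camera("scene"); cv2.imwrite("pics/d_scene.png",im[:,:,::-1])
im=read_camera("wrist"); cv2.imwrite("pics/d2_wrist.png",im[:,:,::-1])
E
python3 -c "
import cv2,numpy as np
a=[cv2.resize(cv2.imread(f'pics/{n}.png'),(400,300)) for n in ('d_wrist','d2_wrist')]
cv2.imwrite('pics/d_m.png',np.hstack(a))"
```

```text
f [-0.14936229 -0.00918382  0.718471  ]
gap 0.023840426066996483 [-1.91754847 -0.23284929  6.24109931] [0.48185952 0.04592629 0.18034685] 5.8083
gap 0.02321880473226776 [-0.38561526 -0.30238057 -2.36364823] 6.8167 [-0.88 -0.01  0.71  1.96  0.01  1.19 -1.75]
```

View pics/d_scene.png

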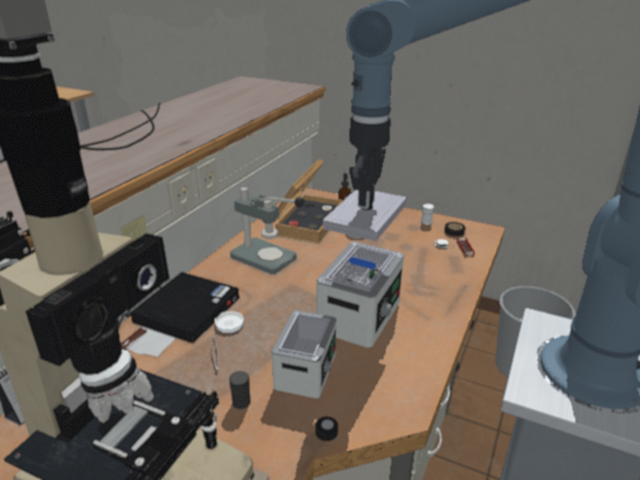

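View pics/d_m.png

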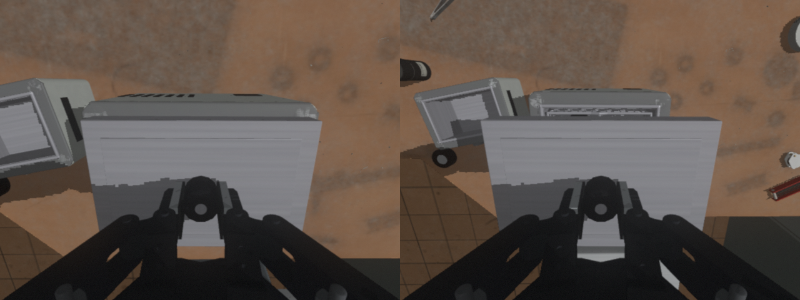

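```bash
cat >> h.py <<'E'
def tilt(deg,yaw=-0.008):
    return (R.from_euler('z',yaw)*R.from_euler('x',deg,degrees=True)*R.from_euler('x',180,degrees=True)).as_quat()
E
python3 - <<'E'
from h import *
print(np.abs(tilt(0)@down(-.008)))
movel([.481,-.15,.30],speed=.2)
print(np.round(read_qpos(),2))
movel([.481,-.20,.28],tilt(35),speed=.06)
movel([.481,-.20,.24],tilt(65),speed=.05)
print(np.round(read_qpos(),2),read_finger_gap(),read_ft_force(),read_time_s())
im=read_camera("scene"); cv2.imwrite("pics/e_scene.png",im[:,:,::-1])
im=read_camera("wrist"); cv2.imwrite("pics/e_wrist.png",im[:,:,::-1])
E
python3 -c "
import cv2,numpy as np
a=[cv2.resize(cv2.imread(f'pics/{n}.png'),(400,300)) for n in ('e_scene','e_wrist')]
cv2.imwrite('pics/e_m.png',np.hstack(a))"
```

```text
1.0
[-0.66  0.05  0.92  1.92 -0.05  1.19 -1.3 ]
[ 0.29  0.71  0.6   1.67 -0.97  1.95 -0.42] 0.023042704803693477 [-0.14180649 -0.19250343 -2.89687149] 10.0417
```

View pics/e_m.png

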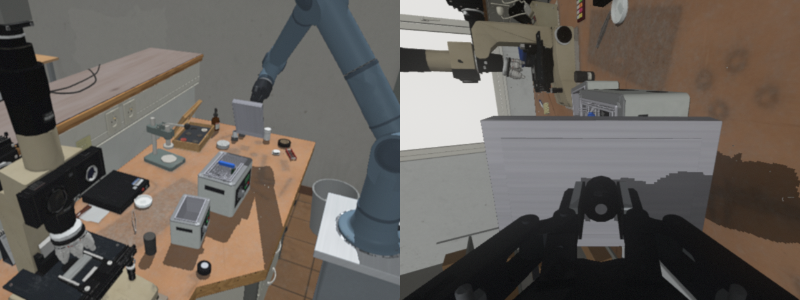

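```bash
python3 - <<'E'
from h import *
movel([.481,-.165,.112],speed=.12)
movel([.481,-.123,.104],speed=.08)
print(read_ft_force(),read_eef_pos(),np.round(read_qpos(),2))
f0=np.array(read_ft_force()); z=.104
while z>.090:
    z-=.001; movel([.481,-.123,z],speed=.03); f=np.array(read_ft_force())
    if f[2]-f0[2]>2: break
print("z",z,f-f0,read_eef_pos())
y=-.123
while y<-.105:
    y+=.001; movel([.481,y,z],speed=.03); f=np.array(read_ft_force())
    if f[1]-f0[1]<-2.5: break
print("y",y,f-f0,read_eef_pos(),read_time_s())
im=read_camera("scene"); cv2.imwrite("pics/f_scene.png",im[:,:,::-1])
im=read_camera("wrist"); cv2.imwrite("pics/f_wrist.png",im[:,:,::-1])
E
python3 -c "
import cv2,numpy as np
a=[cv2.resize(cv2.imread(f'pics/f_scene.png')[130:400,220:530],(400,348)),cv2.resize(cv2.imread(f'pics/f_wrist.png'),(400,348))]
cv2.imwrite('pics/f_m.png',np.hstack(a))"
```

```text
[ 0.97654697  0.41070521 -1.63971558] [ 0.48101886 -0.12282278  0.1040505 ] [ 0.23  0.85  0.51  1.81 -1.06  1.74 -0.28]
z 0.09599999999999999 [-1.59475071 -0.77876402  5.00364686] [ 0.48097071 -0.12291421  0.09702158]
y -0.121 [-2.48870679 -3.35154693  7.40573637] [ 0.481066   -0.12194484  0.09694481] 14.5833
```

View pics/f_m.png

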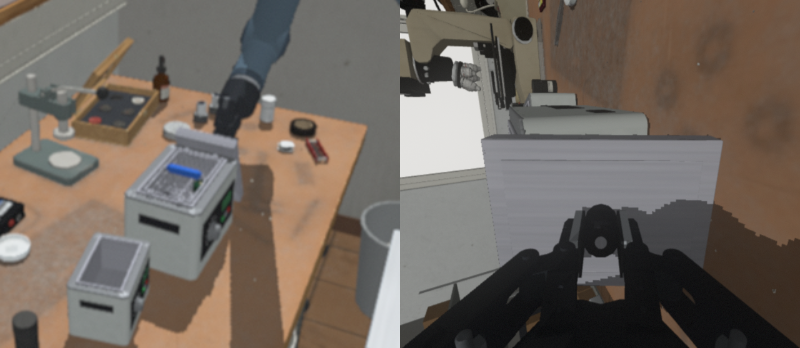

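```bash
python3 - <<'E'
from h import *
movel([.481,-.123,.0995],speed=.03); f0=np.array(read_ft_force()); print(f0,read_eef_pos())
y=-.123
while y<-.105:
    y+=.001; movel([.481,y,.0995],speed=.03); f=np.array(read_ft_force())
    if f[1]-f0[1]<-2: break
print("y",y,f-f0,read_eef_pos(),read_time_s())
z=.0995
while z>.092:
    z-=.0007; movel([.481,y,z],speed=.03); f=np.array(read_ft_force())
    if f[2]-f0[2]>3: break
print("z",z,f-f0,read_eef_pos(),read_time_s())
im=read_camera("wrist"); cv2.imwrite("pics/g_wrist.png",im[:,:,::-1])
E
```

```text
[ 0.18662614  0.21694634 -2.0475534 ] [ 0.48105505 -0.12301253  0.09877855]
y -0.11299999999999999 [-1.13813564 -6.52997242 -0.91343151] [ 0.48092109 -0.11415247  0.09929387] 17.4667
z 0.09669999999999998 [-1.4986273  -6.67414405  4.27370711] [ 0.48107659 -0.11372139  0.09829667] 18.4667
```

View pics/g_wrist.png

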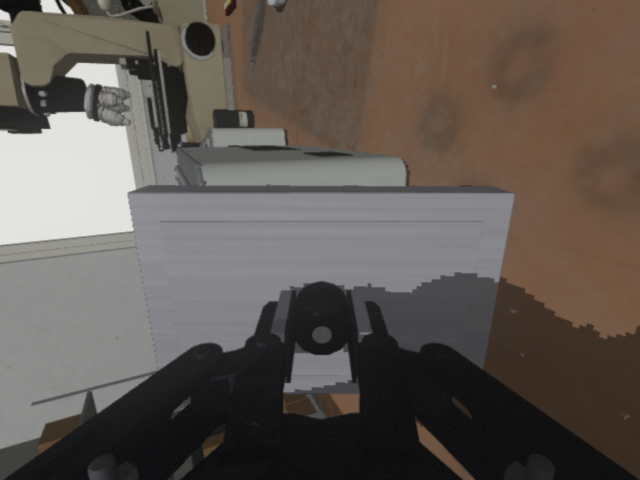

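```bash
python3 - <<'E'
from h import *
movel([.481,-.114,.097],speed=.03); print(read_ft_force())
move_gripper(0.03); print(read_finger_gap(),read_ft_force())
move_gripper(0.05); print(read_finger_gap(),read_ft_force())
im=read_camera("wrist"); cv2.imwrite("pics/h1.png",im[:,:,::-1])
p=np.array(read_eef_pos()); d=R.from_quat(read_tcp_rot()).as_matrix()[:,2]; print(d)
movel(p-.07*d,speed=.1)
print(read_ft_force(),read_time_s(),np.round(read_qpos(),2))
im=read_camera("wrist"); cv2.imwrite("pics/h2.png",im[:,:,::-1])
im=read_camera("scene"); cv2.imwrite("pics/h3.png",im[:,:,::-1])
E
python3 -c "
import cv2,numpy as np
a=[cv2.resize(cv2.imread(f'pics/h3.png')[130:400,220:530],(400,348)),cv2.resize(cv2.imread(f'pics/h2.png'),(400,348))]
cv2.imwrite('pics/h_m.png',np.hstack(a))"
```

```text
[-0.6051341  -4.55439225  3.09328904]
0.030012485912399304 [ 0.37079219 -0.26610746  0.50931979]
0.0501591102044205 [-0.32617866  0.40027053 -1.21202333]
[ 0.00712119  0.9063482  -0.42247157]
[-0.06903575  0.72604782  0.38529262] 20.2417 [ 0.29  0.86  0.54  1.72 -1.02  1.82 -0.29]
```

View pics/h_m.png

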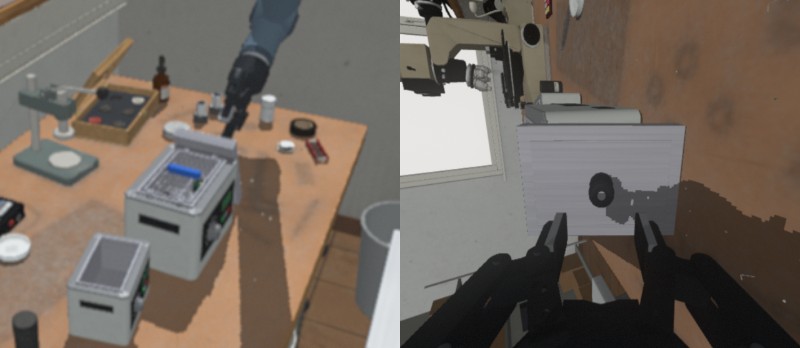

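The lid leans on the right wall, with its knob outwards and no force on the tool. Next is a look into the tank from above.

```bash
python3 - <<'E'
from h import *
movel([.481,-.23,.30],speed=.25)
movel([.46,-.10,.40],tilt(0),speed=.13)
movel([.40,.045,.38],speed=.25)
print(read_time_s(),np.round(read_qpos(),2))
im=read_camera("wrist"); cv2.imwrite("pics/i.png",im[:,:,::-1]); np.save("pw2.npy",camera_params("wrist"),allow_pickle=True)
for t in ["basket_grip","basket","lid_knob","mount_1","mount_3","mount_5"]: print(t,[(d["at"],round(d["confidence"],2)) for d in tip_of("wrist",t)])
cv2.imwrite("pics/i_crop.png",cv2.resize(im[40:220,220:460,::-1],None,fx=3.3,fy=3.3,interpolation=cv2.INTER_CUBIC))
E
```

```text
23.425 [-0.21 -0.2   0.    1.96  0.    1.38 -1.79]
basket_grip [([317.0, 131.8], 0.87)]
basket [([315.0, 129.6], 0.79)]
lid_knob [([456.7, 129.5], 0.89)]
mount_1 [([288.0, 108.7], 0.87), ([348.7, 148.2], 0.86), ([273.3, 146.3], 0.7), ([100.2, 181.2], 0.58)]
mount_3 [([288.0, 108.7], 0.87), ([348.7, 148.2], 0.86), ([273.3, 146.3], 0.7), ([100.2, 181.2], 0.58)]
mount_5 [([288.0, 108.7], 0.87), ([348.7, 148.2], 0.86), ([273.3, 146.3], 0.7), ([100.2, 181.2], 0.58)]
```

View pics/i_crop.png

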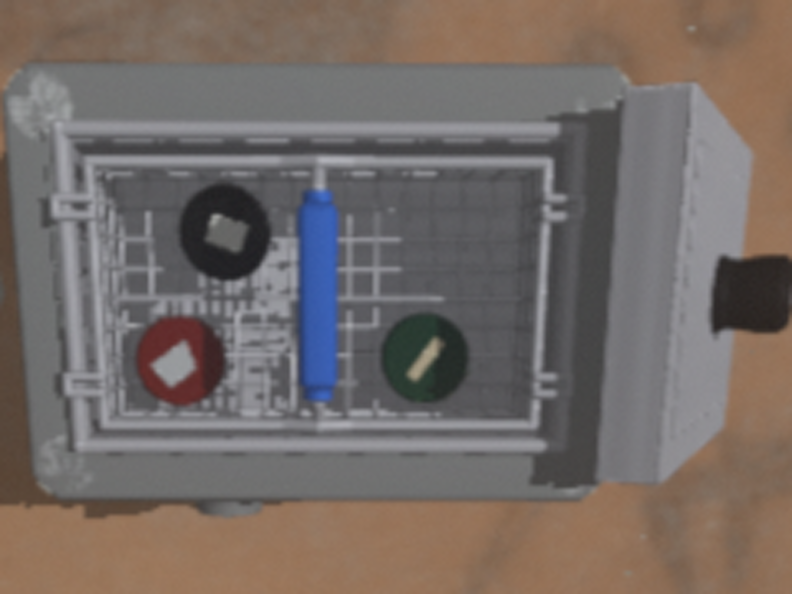

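```bash
python3 - <<'E'
from h import *
p=np.load("pw2.npy",allow_pickle=True).item()
f=lambda c,z:np.array([ray("w",(u/3.3+220-.35,v/3.3+40-.35),z,p) for u,v in c])
print("ends",f([(319,190),(318,400)],.151).round(4), "center",f([(318.5,295)],.151))
print("net",ray("w",(317.0,131.8),.1445,p))
print("lug right ends, lid edge",f([(568,208),(556,385)],.141).round(4),f([(632,88),(600,480)],.156).round(4))
print("rim corners",f([(58,125),(85,450)],.139).round(4))
E
```

```text
ends [[0.5109 0.0449 0.151 ]
 [0.4513 0.0462 0.151 ]] center [[0.48192968 0.0455476  0.151     ]]
net [0.47930724 0.04483891 0.1445    ]
lug right ends, lid edge [[ 0.5059 -0.0295  0.141 ]
 [ 0.4542 -0.0285  0.141 ]] [[ 0.5357 -0.0428  0.156 ]
 [ 0.4266 -0.0406  0.156 ]]
rim corners [[0.5306 0.1219 0.139 ]
 [0.4355 0.1215 0.139 ]]
```

```bash
python3 - <<'E'
from h import *
q=down(-0.008)
move_gripper(0.045,70)
movel([.481,.0455,.22],q,speed=.2)
movel([.481,.0455,.146],speed=.07)
print(read_ft_force(),read_eef_pos())
move_gripper(0.0,70); print("gap",read_finger_gap(),read_ft_force(),read_eef_pos(),read_time_s())
im=read_camera("wrist"); cv2.imwrite("pics/j1.png",im[:,:,::-1])
movel([.481,.0455,.166],speed=.04); print(read_ft_force(),read_finger_gap())
im=read_camera("wrist"); cv2.imwrite("pics/j2.png",im[:,:,::-1])
im=read_camera("scene"); cv2.imwrite("pics/j3.png",im[:,:,::-1])
E
python3 -c "
import cv2,numpy as np
a=[cv2.resize(cv2.imread(f'pics/j3.png')[180:380,260:490],(400,348)),cv2.resize(cv2.imread(f'pics/j2.png'),(400,348))]
cv2.imwrite('pics/j_m.png',np.hstack(a))"
```

```text
[-0.34487837 -0.16333912  0.5669525 ] [0.48154262 0.0455668  0.14651811]
gap 0.010775207986371165 [-0.56151755  0.86263084  3.73792912] [0.48144291 0.04579299 0.14666207] 26.6583
[ 0.0749415  -0.5975741  -4.04462821] 0.010811093841336343
```

View pics/j_m.png

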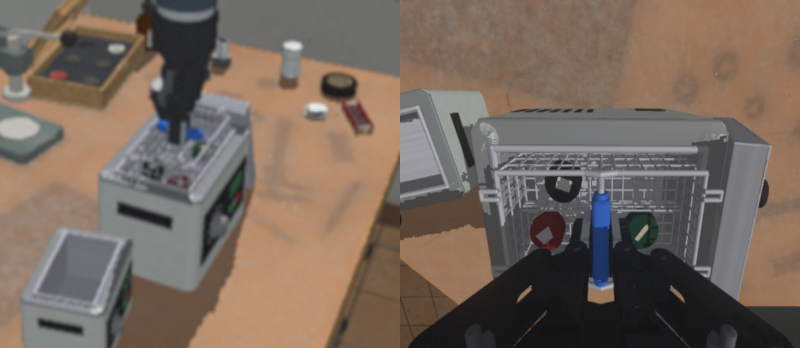

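```bash
python3 - <<'E'
from h import *
movel([.481,.048,.262],speed=.06); pause(0.7)
print(read_ft_force(),read_finger_gap(),read_eef_pos(),read_time_s(),np.abs(read_joint_vel()).max())
for n in("wrist","scene","top"):
    im=read_camera(n); cv2.imwrite(f"pics/k_{n}.png",im[:,:,::-1])
E
python3 -c "
import cv2,numpy as np
a=[cv2.resize(cv2.imread(f'pics/k_scene.png')[150:380,260:490],(400,400)),cv2.resize(cv2.imread(f'pics/k_wrist.png'),(400,400))]
cv2.imwrite('pics/k_m.png',np.hstack(a))"
```

```text
[-0.6397486  -0.0482092  -2.37603823] 0.01031866289960021 [0.48101006 0.04797495 0.26202135] 29.9083 0.013705917345138185
```

View pics/k_m.png

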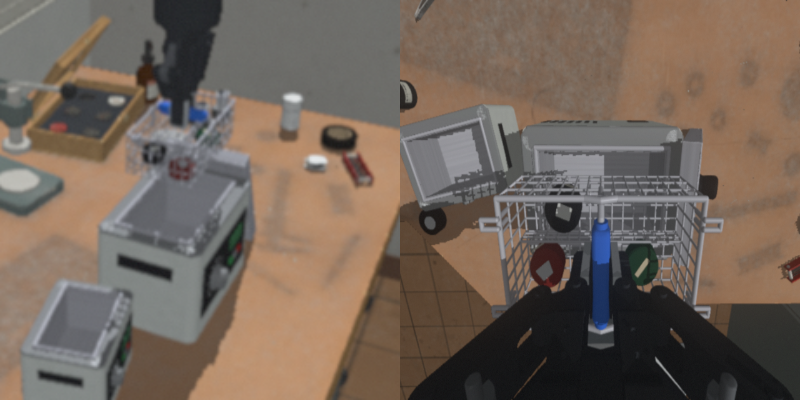

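View pics/k_top.png

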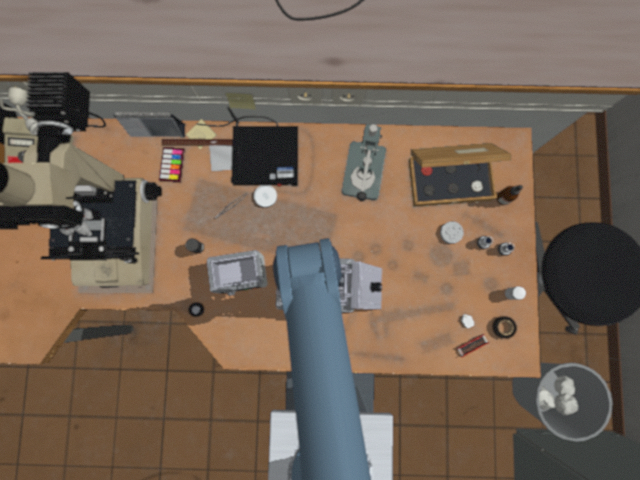

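```bash
python3 -c "
import cv2,numpy as np
a=[cv2.resize(cv2.imread(f'pics/{n}.png')[200:480,360:600],(400,467)) for n in('j1','k_wrist')]
cv2.imwrite('pics/l.png',np.hstack(a))"
```

```text
(no output)
```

View pics/l.png

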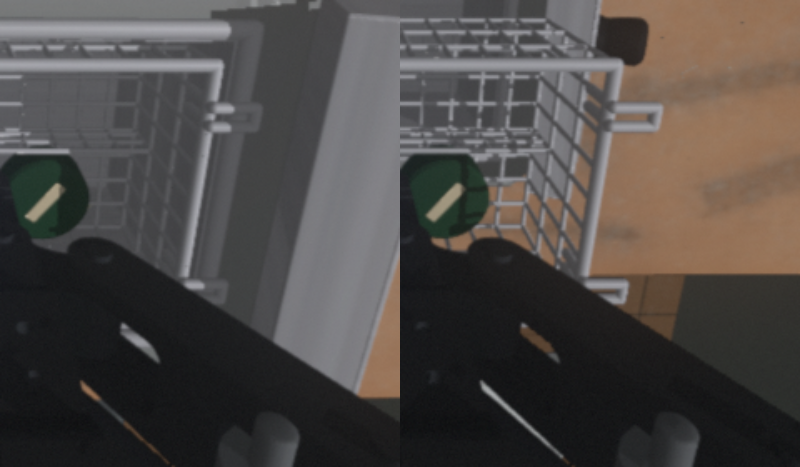

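In the wrist picture the basket sits in the same place relative to the gripper as it did seated in the tank, so it is level. I'm handing in.

```bash
python3 - <<'E'
from h import *
print(read_time_s(),read_finger_gap(),np.abs(read_joint_vel()).max()); sign_off()
E
```

```text
30.0583 0.010398896463070448 0.013746866136089657
the job is handed in; nothing more can be done
```

I finished the job and handed it in at 30.1 s of the 58 s allowed. No verdict is reported.

- **Lid:** I took the lid off the larger cleaner by its knob and leaned it against the -y (robot's right) wall at about 65°. Its lower edge is on the table and its knob faces outwards. I brought it to the table and wall by force feedback before opening the fingers. Pictures taken after release and after the lift show it still leaning there.
- **Basket:** I lifted it by the blue grip, and it hangs over the tank, about 3 mm off centre. From the tool height, its floor is about 65 mm above the rim. It sits in the gripper exactly as it did when seated in the tank, so it is level, and the black, red and green mounts are all in it.
- **Hold:** The finger gap is steady at 10.3 mm on the 12 mm bar, and the arm reads almost no motion (0.014 rad/s at most, likely noise).
- **Bystanders:** In the last top view all four are where they were at the start.

Two checks did not agree at first:
- **Wall contact:** the first "wall contact" reading, at y = -0.122, was only friction on the table. I repeated it with the lid raised and found the wall at y = -0.114, about 3 mm from where I had calculated it.
- **Force readings:** they drift by 1 to 2 N, so I relied on them only for detecting contact.

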